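# Un-nest and stack the sample totes

### The arm

A 6-joint arm with a two-finger parallel gripper is mounted at the origin on the work surface. World frame = base frame: x ahead of the robot, y to its left, z up, the work surface at z = 0. Lengths are in m, angles in rad, forces in N, time in s.
With the tool pointing down it reaches from about 0.35 to 0.775 m from the base axis. Payload 5.5 kg.
Tool frame: the origin (TCP) lies at the very end of the fingers, on their centre line; the grasp point (between the pads) lies 19 mm behind it; z points along the fingers, y is the line along which they close (so a half turn about z gives the same grasp; the last joint's range is limited). The gripper opens to 85 mm and grips with 20 to 120 N. Pads are 22 mm wide; open, the fingers measure 114 mm over their backs; the gripper's body (76 mm by 85 mm) begins 54 mm behind the grasp point. The pads swing forward as they close: fully open they stand 13 mm farther back than shut.
Start: joints at [1.167, 0.313, 0.046, 1.304, 0, 1.431], TCP at [0.15, 0.555, 0.231] pointing down, gripper open.
Joint ranges: [-2.76, 2.76], [-0.86, 1.69], [-1.03, 1.26], [-2.2, 2.34], [-1.47, 1.5], [-3.14, 3.14]. Speed limits (rad/s): [2.57, 2.57, 3.14, 3.14, 3.14, 3.14].

### API

Orientations are given as a unit quaternion [w, x, y, z].
In Python, from workcell import env, imaging, ticket gives the robot as it stands. The module is installed in compiled form; this text tells all that it offers.
- The arm moves only by the tool apply_moves, never from a script. Its argument "rows" is a list of rows, each an object with "xyz": the shift along the tool's x, y, z in mm, a list of three; "turn": the turn, a rotation vector about the tool's x, y, z in rad, a list of three; "grip": the opening, from 0 (shut) to 1 (fully open). A call has 1 to 12 rows; each row is the pose to reach, as a shift and turn from the pose commanded when the call began, along the tool's axes at that moment; what a row does not reach only later rows make up. A row lasts 1/12 s, in which the tool goes at most 41.7 mm and 7.16 degrees, less where a joint would pass 70% of its speed; a pose out of reach is approached as far as the arm can. A call with a gripper value outside its range is refused whole. The fingers move at their own pace and stop on an object; "force" is the grip in N (left out, the last holds). Time passes only in rows, so rows that repeat a pose let the fingers close. It gives the time, the measured TCP pose, the force, the opening and the grip force at its end, in the units of the state.
- env.get_state(): the state, without advancing time (a new reading comes with each control period).
- imaging.read_camera(name): name is "scene" or "top" or "wrist"; returns a dict with "color" (400x640x3 uint8, blue, green, red), "z_map" (400x640 float32, m along the optical axis (not along the pixel's ray), 0 where there is no reading), "camera_matrix" (3x3 intrinsics, pixels), "k1" (the pictures are not rectified: a ray, as slopes to the right and down, at radius r is drawn at 1 + k1 r^2 times it, then the intrinsics apply), "view" (4x4, takes a point from world to camera coordinates). Camera axes: x right, y down, z forward; pixel columns grow to the right and rows downward; lengths in m; the calibration is good to about 2 mm. A picture is of the moment at which its call begins.
- ticket.hand_in(): hands the job in; it is judged then, once.
The state is a dict: "clock": time; "joint_pos": joint angles; "qvel": joint speeds; "tau": joint torques, N m; "tcp_pos": TCP position; "orientation": TCP orientation; "wrist_force": force on the tool from outside, world axes, zero at the start; "ft_torque": the same for the moment, N m; "finger_gap": finger opening in m; "grip_force": force on a finger pad.
Only numpy, scipy, OpenCV 4.12 (cv2) and the standard library are available. Lean on these libraries where they do the work, as an engineer would, in place of code of your own. Each camera call takes 0.05 s, during which the arm holds its last target. There are 200 camera calls.

### The job

Two of the grey sample totes have been nested by mistake, and the tins in the bottom one need headroom. Lift the nested tote out, turn it end for end and set it back so that it stacks on the bottom tote, then put the separate tote on top, facing so that it too stacks rather than nests: three high, each sitting level and fully down on the shelves of the one below. Set them down without dropping them, leave the bottom tote where it stands and do not disturb anything else on the bench.

Things in the scene. Friction and masses are not known exactly. Their poses are not given: they have to be found in the camera images.
- base_tote_mid (a point): Bottom grey stack-nest tote, on the bench, three low tins in it, 0.75 kg. All 3 totes are alike: 180 long, 62 wide, 76 high, walls 4 (mm). Side walls are vertical and 62 apart from 30 above the underside to the rim; below that the body is 48 wide, 132 long, with end feet reaching 83 from the centre. Point: its centre, 38 above the underside. x along its length to the lipped front end, y across, z up.
- nested_tote_mid (a point): Centre (38 mm above the underside) of the empty nested tote, about 0.25 kg, axes as for the bottom one. At the start it sits in the bottom tote, facing the same way, 46 mm higher, so only its upper 46 mm shows. Both are 62 wide: fingers reaching lower than that would also grip the bottom tote.
- loose_tote_mid (a point): Centre (38 mm above the underside) of the separate empty tote, about 0.25 kg, same shape and axes. It stands alone on the bench, facing any way.
- base_tote_front (a point): Tip of the bottom tote's lip: a flat lip 44 mm wide that sticks out 14 at rim height from the front end only; 104 from the centre in x, 35.5 above it. Inside each mouth, 6 below the rim, are small shelves: two in the corners of the front end, one in the middle of the back end. Feet under each tote: one in the middle of the front end, two at the corners of the back end.
- nested_tote_front (a point): Tip of the nested tote's lip, placed alike. A tote lowered onto another with both lips at the same end nests: its feet miss the shelves and it stops 46 mm above the lower tote. Turned end for end (lips at opposite ends) its feet land on the shelves, inside the rim with 3 mm play all round, and it stacks 70 mm above the lower one.
- loose_tote_front (a point): Tip of the separate tote's lip, placed alike.
- jug: Bystander: black insulated coffee jug with a side handle, 195 high, 130 wide (mm). Origin at the centre of its underside.
- tumbler: Bystander: clear glass tumbler, 90 high, 76 across (mm). Origin at the centre of its underside.
- cupping_bowl: Bystander: white china bowl, 55 high, 104 across (mm). Origin at the centre of its underside.
- sample_tin: Bystander: round steel tin, 75 high, 72 across (mm). Origin at the centre of its underside.
- scoop_spoon: Bystander: steel spoon lying flat, 170 long (mm). Origin half-way along it, underneath.
- square_bin: Bystander: plain square open bin of the same grey plastic, 130 x 130 x 70 high, no shelves or feet; not one of the totes (mm). Origin at the centre of its underside.
- bean_jar: Bystander: round amber glass jar with a black lid, 120 high, 84 across (mm). Origin at the centre of its underside.

How it is judged:
On the way, in this order (a step that is already met when the one before it is completed fails the run):
1. the nested tote is lifted clear of the bottom tote (z of nested_tote_mid in the frame of base_tote_mid above 0.078 m), for 0.1 s.
2. it is set back the other way round, stacked on the bottom tote and let go (z of nested_tote_mid in the frame of base_tote_mid between 0.066 and 0.074 m and horizontal distance between nested_tote_mid and base_tote_mid below 0.008 m and x of nested_tote_front in the frame of base_tote_mid below -0.09 m and angle between nested_tote_mid's own z axis and vertical below 0.04 rad and contact force between the fingers and nested_tote below 0.3 N), for 0.2 s.
3. the separate tote is stacked on it, turned the opposite way to it, and let go (z of loose_tote_mid in the frame of nested_tote_mid between 0.066 and 0.074 m and horizontal distance between loose_tote_mid and nested_tote_mid below 0.008 m and x of loose_tote_front in the frame of nested_tote_mid below -0.09 m and angle between loose_tote_mid's own z axis and vertical below 0.04 rad and contact force between the fingers and loose_tote below 0.3 N), for 0.2 s.
At the end, for the whole second after the job is handed in: The formerly nested tote is stacked on the bottom tote and the separate tote is stacked on that: each centre 66 to 74 mm above the one below and within 8 mm of it sideways, lip at the opposite end to the one below, level within 0.04 rad, the bottom tote level on the bench, all at rest (z of nested_tote_mid in the frame of base_tote_mid between 0.066 and 0.074 m and horizontal distance between nested_tote_mid and base_tote_mid below 0.008 m and x of nested_tote_front in the frame of base_tote_mid below -0.09 m and angle between each of nested_tote_mid, loose_tote_mid, base_tote_mid's own z axis and vertical below 0.04 rad and z of loose_tote_mid in the frame of nested_tote_mid between 0.066 and 0.074 m and horizontal distance between loose_tote_mid and nested_tote_mid below 0.008 m and x of loose_tote_front in the frame of nested_tote_mid below -0.09 m and linear speed of each of nested_tote, loose_tote, base_tote below 0.02 m/s and height (world z) of base_tote_mid below 0.042 m); the robot touches nothing.
It fails at once if the bottom tote is shifted more than 30 mm (distance of base_tote_mid from where it was at the start of the episode above 0.03 m).
It fails at once if a tote is let go in the air above the stack, more than 10 mm above its seat ((z of nested_tote_mid in the frame of base_tote_mid above 0.08 m and horizontal distance between nested_tote_mid and base_tote_mid below 0.05 m and contact force between the fingers and nested_tote below 0.02 N) or (z of loose_tote_mid in the frame of nested_tote_mid above 0.08 m and horizontal distance between loose_tote_mid and nested_tote_mid below 0.05 m and contact force between the fingers and loose_tote below 0.02 N)).
It fails at once if a bystander is moved more than 40 mm (distance of any of jug, tumbler, cupping_bowl, sample_tin, scoop_spoon, square_bin, bean_jar from where it was at the start of the episode above 0.04 m).
It also fails if it takes over 72 s, if anything falls off the work surface, if the arm or the gripper's body presses on something with over 40 N, if the wrist force passes 120 N, or if a joint passes its speed limit or range.

## Working session

There is one attempt and no reset: what is moved stays moved. The work goes in short steps, Python scripts to look and compute and a tool call to move; the robot and the scene stay as the last step left them, time stands still between calls to the robot, and variables do not carry over. Pictures are saved under pics/ and viewed, at most 12 in all, crops included, and the job is handed in when it is done.

Besides the shell and the picture viewer there is one more tool, called after ">>>" by a JSON object that holds its "fn" and its "kwargs", one argument or row to a line. apply_moves: Moves the arm, as the interface text tells. Its arguments: {"type":"object","properties":{"rows":{"type":"array"},"force":{"type":"number"}},"required":["rows"]}

```bash
mkdir -p pics
cat > h.py <<'E'
import numpy as np, cv2
from workcell import env, imaging, ticket
from scipy.spatial.transform import Rotation as R
def cam(name):
    d=imaging.read_camera(name); K=d["camera_matrix"]; k1=d["k1"]
    v,u=np.mgrid[0:400,0:640].astype(float)
    xd=(u-K[0,2])/K[0,0]; yd=(v-K[1,2])/K[1,1]
    x,y=xd.copy(),yd.copy()
    for _ in range(20):
        s=1+k1*(x*x+y*y); x,y=xd/s,yd/s
    T=np.linalg.inv(d["view"]); 
    d["dir"]=np.stack([x,y,np.ones_like(x)],-1)@T[:3,:3].T; d["o"]=T[:3,3]
    d["P"]=d["o"]+d["dir"]*d["z_map"][...,None]
    d["P"][d["z_map"]==0]=np.nan
    return d
def onplane(d,u,v,z):
    r=d["dir"][int(round(v)),int(round(u))]; return d["o"]+r*(z-d["o"][2])/r[2]
E
python3 - <<'E'
from h import *
s=env.get_state(); print(s)
a=cam("scene");b=cam("top")
cv2.imwrite("pics/s.png",a["color"]);cv2.imwrite("pics/t.png",b["color"])
for d in(a,b): print(d["o"],d["k1"],d["camera_matrix"].tolist(),np.isnan(d["P"][...,2]).mean())
np.savez("top0.npz",P=b["P"],c=b["color"],dir=b["dir"],o=b["o"])
np.savez("scene0.npz",P=a["P"],c=a["color"],dir=a["dir"],o=a["o"])
E
```

```text
{'clock': 0.0, 'joint_pos': array([1.16736899e+00, 3.13987144e-01, 4.49416677e-02, 1.30359894e+00,
       1.87762911e-05, 1.43119110e+00]), 'qvel': array([ 8.62010308e-04, -1.09277945e-03, -8.29925015e-04, -1.15348917e-03,
        2.51062346e-05,  2.22445131e-03]), 'tau': array([-4.04748462e-04, -4.80632257e+01,  2.98531061e+01,  1.94181455e-02,
       -2.34830532e-04, -1.34956383e-05]), 'tcp_pos': array([0.14974144, 0.55461293, 0.23040116]), 'orientation': array([-2.56866521e-04,  1.31528787e-01,  9.91311921e-01, -8.87676531e-04]), 'wrist_force': array([-0.34181459,  0.0535309 , -0.36719092]), 'ft_torque': array([ 0.01555671,  0.02035834, -0.0048169 ]), 'grip_force': 0.0, 'finger_gap': 0.0849068866054728}
[1.27482522 0.53137379 1.48238669] -0.09495791556919973 [[482.84835769897234, 0.0, 314.9154493138388], [0.0, 482.84835769897234, 196.6915727202105], [0.0, 0.0, 1.0]] 0.00417578125
[0.42213886 0.05531517 1.60900369] 0.009790427465727594 [[419.68324128863884, 0.0, 320.12492325719717], [0.0, 419.68324128863884, 197.16390926278072], [0.0, 0.0, 1.0]] 0.0039453125
```

View pics/t.png

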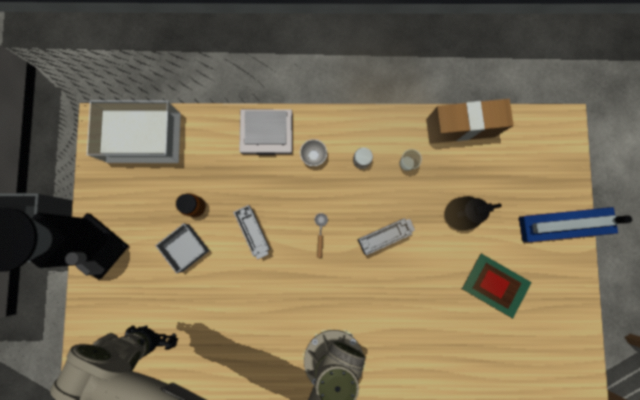

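View pics/s.png

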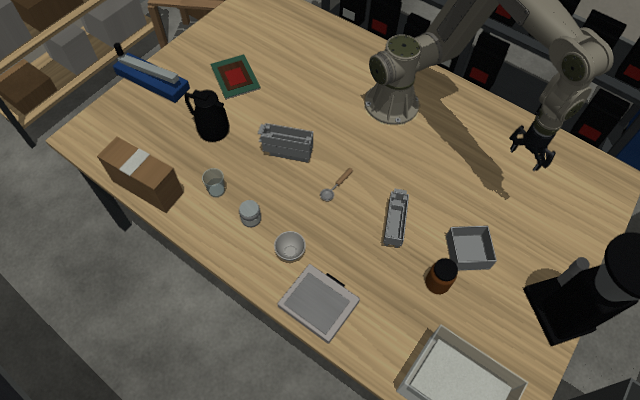

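The top view shows the nested stack at about (386,237) and the separate tote at about (253,232). In the scene view they are at (287,142) and (396,218). Next I'll measure both.

```bash
cat > m.py <<'E'
from h import *
def clouds(): 
    return [np.load(f) for f in("top0.npz","scene0.npz")]
if __name__=="__main__":
    t,s=clouds()
    for nm,(u,v),zr in(("stack",(386,237),.122),("loose",(253,232),.076)):
        c=onplane(t,u,v,zr); print(nm,c.round(3))
        for cn,d in(("top",t),("scene",s)):
            P=d["P"].reshape(-1,3); m=np.hypot(*(P[:,:2]-c[:2]).T)<.16; Q=P[m]
            print(cn,np.histogram(Q[:,2],np.arange(-.01,.16,.01))[0])
            Q=Q[np.abs(Q[:,2]-zr)<.008]
            (cx,cy),(w,h),a=cv2.minAreaRect((Q[:,:2]*1000).astype(np.float32)); print(cn,len(Q),"rect",cx,cy,w,h,a,"z",np.median(Q[:,2]))
    crops=[cv2.resize(t["c"][200:275,345:430],None,fx=4.5,fy=4.5,interpolation=3),cv2.resize(t["c"][195:270,210:295],None,fx=4.5,fy=4.5,interpolation=3)]
    crop2=[cv2.resize(s["c"][105:180,245:330],None,fx=4.5,fy=4.5,interpolation=3),cv2.resize(s["c"][180:255,355:440],None,fx=4.5,fy=4.5,interpolation=3)]
    I=np.vstack([np.hstack(crops),np.hstack(crop2)]); I=cv2.resize(I,(680,600)); cv2.imwrite("pics/c1.png",I)
E
python3 m.py
```

```text
stack [ 0.449 -0.183  0.122]
top [2020 2455   16    0    4  182  186   22  136  156   26   20  120  159
    2    0]
top 254 rect 454.2853698730469 -188.2941131591797 62.34910202026367 193.36199951171875 24.077796936035156 z 0.12132934858302657
scene [1689 1281   57   18   64   89   92  133  208  185  151  181  231  136
    0    0]
scene 292 rect 456.6400451660156 -186.84646606445312 71.26414489746094 191.15802001953125 24.257436752319336 z 0.11966179388862075
loose [0.469 0.294 0.076]
top [2228 2609   49   45  196   40   33   81  194   32    0    0    0    0
    0    0]
top 246 rect 467.9374694824219 298.13995361328125 193.67990112304688 62.54513168334961 24.998085021972656 z 0.0755771894822177
scene [2894 2057   53   63  214   71   60  104  224   13    0    0    0    0
    0    0]
scene 270 rect 468.63909912109375 300.11944580078125 201.3778076171875 63.42085647583008 25.32030487060547 z 0.07410091720997192
```

View pics/c1.png

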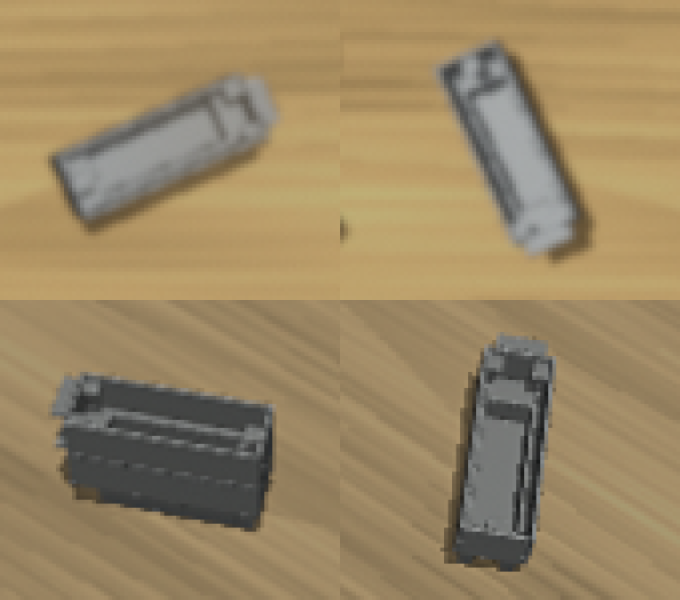

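The crops show both lips. The stack's lip is at its upper-right end in the top view, heading about -66°. The separate tote's lip is at its lower-right end, heading about -155°. Rectangles of about 194 x 62 mm and rim heights of 0.121 and 0.076 m match the given sizes.

```bash
cat >> h.py <<'E'
def go(x,y,z,hd):
    "tool-frame shift (mm) and turn to TCP x,y,z with tool x heading hd (deg), pointing down"
    s=env.get_state(); q=s["orientation"]; R0=R.from_quat(np.r_[q[1:],q[0]])
    h=np.radians(hd); Rt=R.from_matrix(np.array([[np.cos(h),np.sin(h),0],[np.sin(h),-np.cos(h),0],[0,0,-1]]))
    sh=R0.inv().apply(np.array([x,y,z])-s["tcp_pos"])*1000
    rv=(R0.inv()*Rt).as_rotvec(); m=R0.as_matrix()
    print("tcp",s["tcp_pos"].round(4),"hd",np.degrees(np.arctan2(m[1,0],m[0,0])).round(2),"tilt",(m[:2,2]).round(4),"F",s["wrist_force"].round(1),"gap",s["finger_gap"].round(4),"t",s["clock"])
    print("shift",sh.round(1),"turn",rv.round(3),"j6",s["joint_pos"][5].round(2))
E
python3 - <<'E'
from h import *
go(.45,.12,.29,140)
for (cx,cy,h) in((454.3,-188.3,-65.9),(467.9,298.1,-155)):
    h=np.radians(h); print("centre",cx-7*np.cos(h),cy-7*np.sin(h))
E
```

```text
Traceback (most recent call last):
  File "h.py", line 24, in go
    print("tcp",s["tcp_pos"].round(4),"hd",np.degrees(np.arctan2(m[1,0],m[0,0])).round(2),"tilt",(m[:2,2]).round(4),"F",s["wrist_force"].round(1),"gap",s["finger_gap"].round(4),"t",s["clock"])
                                                                                                                                                        ^^^^^^^^^^^^^^^^^^^^^
AttributeError: 'float' object has no attribute 'round'
```

```bash
sed -i 's/s\["finger_gap"\].round(4)/round(s["finger_gap"],4)/' h.py
python3 - <<'E'
from h import *
go(.45,.12,.29,140)
for (cx,cy,h) in((454.3,-188.3,-65.9),(467.9,298.1,-155)):
    h=np.radians(h); print("centre",cx-7*np.cos(h),cy-7*np.sin(h))
E
```

```text
tcp [0.1498 0.5547 0.2305] hd 164.89 tilt [-0.0006 -0.0015] F [-1.   0.9  0.6] gap 0.0856 t 0.1
shift [-403.2 -341.5  -59. ] turn [-0.002  0.     0.434] j6 1.43
centre 451.44168677733035 -181.91016075936872
centre 474.24415450925653 301.05832783218494
```

>>> {"fn": "apply_moves", "kwargs": {
  "rows": [
    {"xyz": [-30,-25,-59],"turn": [0,0,0.1],"grip": 1},
    {"xyz": [-403,-341,-59],"turn": [0,0,0.434],"grip": 1},
    {"xyz": [-403,-341,-59],"turn": [0,0,0.434],"grip": 1},
    {"xyz": [-403,-341,-59],"turn": [0,0,0.434],"grip": 1},
    {"xyz": [-403,-341,-59],"turn": [0,0,0.434],"grip": 1},
    {"xyz": [-403,-341,-59],"turn": [0,0,0.434],"grip": 1},
    {"xyz": [-403,-341,-59],"turn": [0,0,0.434],"grip": 1},
    {"xyz": [-403,-341,-59],"turn": [0,0,0.434],"grip": 1},
    {"xyz": [-403,-341,-59],"turn": [0,0,0.434],"grip": 1},
    {"xyz": [-403,-341,-59],"turn": [0,0,0.434],"grip": 1},
    {"xyz": [-403,-341,-59],"turn": [0,0,0.434],"grip": 1},
    {"xyz": [-403,-341,-59],"turn": [0,0,0.434],"grip": 1}
  ]
}}

```text
clock: 1.1
tcp_pos: [0.4238, 0.1577, 0.288]
orientation: [-0.0, 0.342, 0.94, 0.0]
wrist_force: [1.7, 0.2, 0.2]
finger_gap: 0.0855
grip_force: 0.0
```

```bash
python3 -c "
from h import *
go(.451,-.182,.25,114.1)"
```

```text
tcp [0.4238 0.1577 0.288 ] hd 140.01 tilt [-0.0002  0.0002] F [1.7 0.2 0.2] gap 0.0855 t 1.1
shift [-239.1 -242.8   37.9] turn [-0.    -0.     0.452] j6 0.88
```

>>> {"fn": "apply_moves", "kwargs": {
  "rows": [
    {"xyz": [-239,-243,0],"turn": [0,0,0.452],"grip": 1},
    {"xyz": [-239,-243,0],"turn": [0,0,0.452],"grip": 1},
    {"xyz": [-239,-243,0],"turn": [0,0,0.452],"grip": 1},
    {"xyz": [-239,-243,0],"turn": [0,0,0.452],"grip": 1},
    {"xyz": [-239,-243,0],"turn": [0,0,0.452],"grip": 1},
    {"xyz": [-239,-243,0],"turn": [0,0,0.452],"grip": 1},
    {"xyz": [-239,-243,0],"turn": [0,0,0.452],"grip": 1},
    {"xyz": [-239,-243,0],"turn": [0,0,0.452],"grip": 1},
    {"xyz": [-239,-243,0],"turn": [0,0,0.452],"grip": 1},
    {"xyz": [-239,-243,0],"turn": [0,0,0.452],"grip": 1},
    {"xyz": [-239,-243,0],"turn": [0,0,0.452],"grip": 1},
    {"xyz": [-239,-243,0],"turn": [0,0,0.452],"grip": 1}
  ]
}}

```text
clock: 2.1
tcp_pos: [0.45, -0.1788, 0.2878]
orientation: [-0.001, 0.543, 0.84, 0.0]
wrist_force: [0.6, 0.2, 0.1]
finger_gap: 0.0857
grip_force: 0.0
```

```bash
python3 -c "
from h import *
go(.4514,-.182,.25,114.1)
w=cam('wrist'); cv2.imwrite('pics/w1.png',w['color']); np.savez('w1.npz',P=w['P'],c=w['color'],dir=w['dir'],o=w['o'])
print(w['o'],w['dir'][200,320],np.nanmedian(w['z_map'][150:250,270:370]))"
```

```text
tcp [ 0.45   -0.1788  0.2878] hd 114.18 tilt [-0.0007  0.001 ] F [0.6 0.2 0.1] gap 0.0857 t 2.1
shift [-3.5  0.  37.8] turn [-0.    -0.001  0.001] j6 0.6
[ 0.41566002 -0.10403454  0.43143856] [ 0.13136503 -0.27442544 -0.95274899] 0.39698943
```

View pics/w1.png

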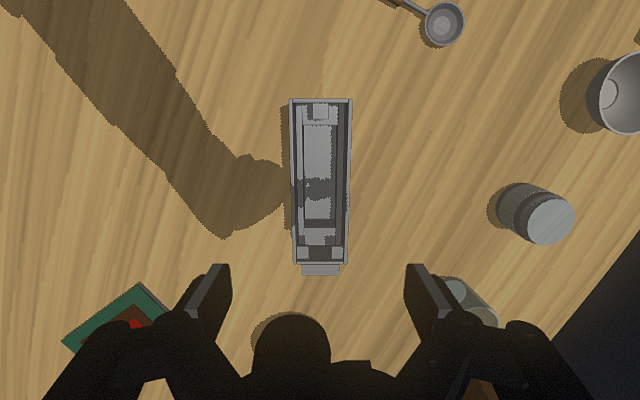

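The wrist view shows the nested tote from (291,98) to (352,262), with its lip at the near end around (320,270) and the fingers at (218,270) and (418,270). I'll measure the rim from this view.

```bash
cat >> h.py <<'E'
def rim(d,c,zr,tol=.006,rad=.13,lip=None):
    "rect of the rim points; lip: heading (deg) of lip -> centre corrected by 7 mm"
    P=d["P"].reshape(-1,3); Q=P[(np.hypot(*(P[:,:2]-c).T)<rad)&(np.abs(P[:,2]-zr)<tol)]
    (cx,cy),(w,h),a=cv2.minAreaRect((Q[:,:2]*1000).astype(np.float32))
    if w<h: w,h,a=h,w,a+90
    if lip is not None:
        if np.cos(np.radians(a-lip))<0: a+=180
        e=np.radians(a); cx-=7*np.cos(e); cy-=7*np.sin(e)
        # side faces: robust y from the long edges, ends from the percentile
    print("n",len(Q),"centre",round(cx,1),round(cy,1),"size",round(w,1),round(h,1),"hd",round((a+180)%360-180,2),"z",np.median(Q[:,2]).round(4))
    return Q
E
python3 - <<'E'
from h import *
w=np.load("w1.npz")
c=np.array([.451,-.182])
for tol in(.003,.005,.008): rim(w,c,.121,tol,lip=-66)
rim(np.load("top0.npz"),c,.121,.008,lip=-66)
P=w["P"].reshape(-1,3);print(np.histogram(P[(np.hypot(*(P[:,:2]-c).T)<.13),2],np.arange(.1,.135,.0025)))
E
```

```text
n 2150 centre 452.9 -181.6 size 193.0 62.4 hd -65.84 z 0.1226
n 2806 centre 452.9 -181.6 size 193.0 62.4 hd -65.84 z 0.1224
n 2995 centre 452.9 -181.6 size 193.0 62.4 hd -65.84 z 0.1223
n 255 centre 451.4 -181.9 size 193.4 62.3 hd -65.92 z 0.121
(array([  72,   73,   74,   74,   91,  114,  572,  216,  827, 1285,    1,
          0,    0,    0]), array([0.1   , 0.1025, 0.105 , 0.1075, 0.11  , 0.1125, 0.115 , 0.1175,
       0.12  , 0.1225, 0.125 , 0.1275, 0.13  , 0.1325, 0.135 ]))
```

```bash
python3 -c "
from h import *
go(.4522,-.1817,.084,114.15)"
```

```text
tcp [ 0.4501 -0.1786  0.288 ] hd 114.23 tilt [-0.0003  0.0007] F [ 1.  -0.2 -1.1] gap 0.0854 t 2.15
shift [ -3.9   0.6 204. ] turn [-0.    -0.001  0.001] j6 0.6
```

>>> {"fn": "apply_moves", "kwargs": {
  "rows": [
    {"xyz": [-3.9,0.6,30],"turn": [0,0,0.001],"grip": 1},
    {"xyz": [-3.9,0.6,60],"turn": [0,0,0.001],"grip": 1},
    {"xyz": [-3.9,0.6,90],"turn": [0,0,0.001],"grip": 1},
    {"xyz": [-3.9,0.6,120],"turn": [0,0,0.001],"grip": 1},
    {"xyz": [-3.9,0.6,145],"turn": [0,0,0.001],"grip": 1},
    {"xyz": [-3.9,0.6,160],"turn": [0,0,0.001],"grip": 1},
    {"xyz": [-3.9,0.6,175],"turn": [0,0,0.001],"grip": 1},
    {"xyz": [-3.9,0.6,190],"turn": [0,0,0.001],"grip": 1},
    {"xyz": [-3.9,0.6,200],"turn": [0,0,0.001],"grip": 1},
    {"xyz": [-3.9,0.6,204],"turn": [0,0,0.001],"grip": 1},
    {"xyz": [-3.9,0.6,204],"turn": [0,0,0.001],"grip": 1}
  ]
}}

```text
clock: 3.07
tcp_pos: [0.4521, -0.1822, 0.0835]
orientation: [-0.001, 0.543, 0.839, 0.0]
wrist_force: [-0.8, -0.2, 0.3]
finger_gap: 0.0853
grip_force: 0.0
```

```bash
python3 -c "
from h import *
go(.4522,-.1817,.084,114.15)
w=cam('wrist'); cv2.imwrite('pics/w2.png',w['color'])"
```

```text
tcp [ 0.4521 -0.1822  0.0835] hd 114.16 tilt [-0.0012  0.0009] F [-0.8 -0.2  0.3] gap 0.0853 t 3.0667
shift [ 0.4  0.3 -0.5] turn [-0.001 -0.001  0.   ] j6 0.6
```

View pics/w2.png

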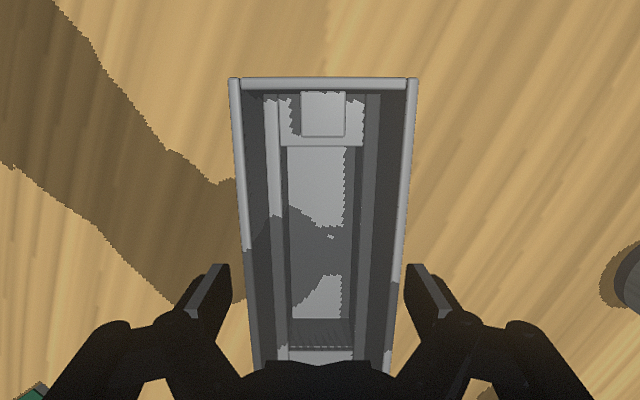

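The fingers stand at (225,285) and (412,285), straddling the tote walls at (245,285) and (400,285). The clearance is even and the wrist force is near zero, so I'll close.

>>> {"fn": "apply_moves", "kwargs": {
  "rows": [
    {"xyz": [0,0,0],"turn": [0,0,0],"grip": 0.5},
    {"xyz": [0,0,0],"turn": [0,0,0],"grip": 0.5},
    {"xyz": [0,0,0],"turn": [0,0,0],"grip": 0.5},
    {"xyz": [0,0,0],"turn": [0,0,0],"grip": 0.5},
    {"xyz": [0,0,0],"turn": [0,0,0],"grip": 0.5},
    {"xyz": [0,0,0],"turn": [0,0,0],"grip": 0.5},
    {"xyz": [0,0,0],"turn": [0,0,0],"grip": 0.5}
  ],
  "force": 50
}}

```text
clock: 3.7
tcp_pos: [0.4535, -0.184, 0.0853]
orientation: [0.001, 0.544, 0.839, 0.0]
wrist_force: [1.0, 2.6, 6.2]
finger_gap: 0.0612
grip_force: 55.3
```

>>> {"fn": "apply_moves", "kwargs": {
  "rows": [
    {"xyz": [0,0,-5],"turn": [0,0,0],"grip": 0.5},
    {"xyz": [0,0,-10],"turn": [0,0,0],"grip": 0.5},
    {"xyz": [0,0,-17],"turn": [0,0,0],"grip": 0.5},
    {"xyz": [0,0,-25],"turn": [0,0,0],"grip": 0.5},
    {"xyz": [0,0,-35],"turn": [0,0,0],"grip": 0.5},
    {"xyz": [0,0,-45],"turn": [0,0,0],"grip": 0.5},
    {"xyz": [0,0,-55],"turn": [0,0,0],"grip": 0.5},
    {"xyz": [0,0,-65],"turn": [0,0,0],"grip": 0.5},
    {"xyz": [0,0,-75],"turn": [0,0,0],"grip": 0.5},
    {"xyz": [0,0,-85],"turn": [0,0,0],"grip": 0.5},
    {"xyz": [0,0,-90],"turn": [0,0,0],"grip": 0.5},
    {"xyz": [0,0,-90],"turn": [0,0,0],"grip": 0.5}
  ]
}}

```text
clock: 4.7
tcp_pos: [0.4533, -0.184, 0.1756]
orientation: [0.001, 0.544, 0.839, 0.0]
wrist_force: [0.4, -0.3, -4.3]
finger_gap: 0.0613
grip_force: 55.2
```

Run:
```python
from h import *
go(.4522,-.1817,.174,114.15)
s=cam("scene"); cv2.imwrite("pics/s2.png",cv2.resize(s["color"][60:200,200:360],None,fx=4,fy=4)); t=cam("top"); w=cam("wrist")
cv2.imwrite("pics/w3.png",w["color"])
c=np.array([.452,-.182])
for d in(s,t,w):
    P=d["P"].reshape(-1,3);P=P[(np.hypot(*(P[:,:2]-c).T)<.13)];print(np.histogram(P[:,2],np.arange(0,.27,.01))[0])
```

```text
tcp [ 0.4533 -0.184   0.1756] hd 114.07 tilt [ 0.0023 -0.0013] F [ 0.4 -0.3 -4.3] gap 0.0613 t 4.7
shift [ 2.5 -0.1  1.6] turn [ 0.002  0.002 -0.001] j6 0.6
[710  65  89 241 133 161 176 168  12   0   0   0   1  24  70  87 122 189
 146 173 240 122   4  20  15  29]
[903  13   3  11   9   7   8  52   6   0   0   0   0  81  87   3  60  75
  14  14  55  55   8  13   7   6]
[ 9046     0     0     0     0     0     0     0     0     0     0     0
     0  7667  4517  1463  9300  5244  2481  3158  6347  9689  1992  7385
  5397 10046]
```

View pics/s2.png

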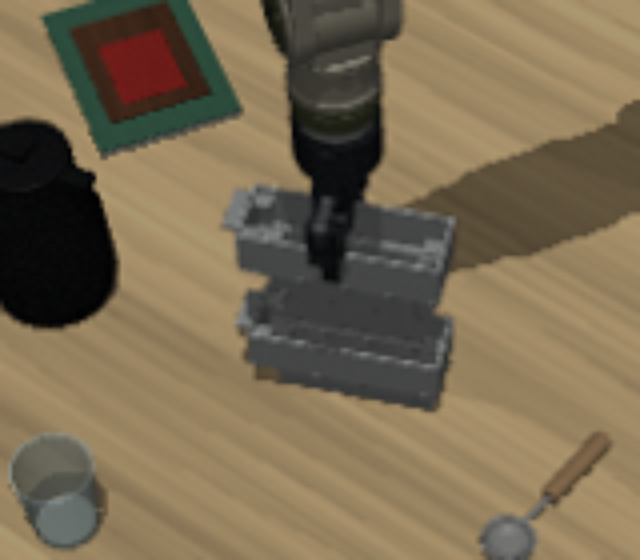

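The nested tote came out cleanly and the bottom tote stays on the bench with its rim at about 0.075 m. I'll carry the lifted tote aside with a quarter turn and measure the bottom tote unobstructed.

Run:
```python
from h import *
go(.45,.05,.24,194)
```

```text
tcp [ 0.4522 -0.1833  0.1736] hd 114.06 tilt [-0.0005  0.0004] F [ 0.3  0.3 -3.1] gap 0.0616 t 4.85
shift [214.   93.1 -66.3] turn [ 0.000e+00 -1.000e-03 -1.395e+00] j6 0.6
```

>>> {"fn": "apply_moves", "kwargs": {
  "rows": [
    {"xyz": [0,0,-25],"turn": [0,0,0],"grip": 0.5},
    {"xyz": [15,7,-50],"turn": [0,0,-0.1],"grip": 0.5},
    {"xyz": [40,18,-66],"turn": [0,0,-0.22],"grip": 0.5},
    {"xyz": [65,29,-66],"turn": [0,0,-0.34],"grip": 0.5},
    {"xyz": [90,39,-66],"turn": [0,0,-0.46],"grip": 0.5},
    {"xyz": [115,50,-66],"turn": [0,0,-0.58],"grip": 0.5},
    {"xyz": [140,61,-66],"turn": [0,0,-0.7],"grip": 0.5},
    {"xyz": [165,72,-66],"turn": [0,0,-0.82],"grip": 0.5},
    {"xyz": [190,83,-66],"turn": [0,0,-0.94],"grip": 0.5},
    {"xyz": [205,90,-66],"turn": [0,0,-1.06],"grip": 0.5},
    {"xyz": [212,92,-66],"turn": [0,0,-1.18],"grip": 0.5},
    {"xyz": [214,93,-66],"turn": [0,0,-1.29],"grip": 0.5}
  ]
}}

```text
clock: 5.85
tcp_pos: [0.4493, 0.0515, 0.2392]
orientation: [-0.001, -0.074, 0.997, 0.0]
wrist_force: [-0.2, 0.4, -3.2]
finger_gap: 0.061
grip_force: 56.3
```

>>> {"fn": "apply_moves", "kwargs": {
  "rows": [
    {"xyz": [0,0,0],"turn": [0,0,0],"grip": 0.5},
    {"xyz": [0,0,0],"turn": [0,0,0],"grip": 0.5},
    {"xyz": [0,0,0],"turn": [0,0,0],"grip": 0.5},
    {"xyz": [0,0,0],"turn": [0,0,0],"grip": 0.5}
  ]
}}

```text
clock: 6.18
tcp_pos: [0.4501, 0.0495, 0.2398]
orientation: [-0.0, -0.068, 0.998, 0.0]
wrist_force: [-0.2, -0.3, -2.9]
finger_gap: 0.061
grip_force: 56.4
```

Run:
```python
from h import *
go(.45,.05,.24,194)
t=cam("top");s=cam("scene");w=cam("wrist")
c=np.array([.452,-.182])
for d in(t,s): 
    rim(d,c,.0755,.006,lip=-66)
    P=d["P"].reshape(-1,3);P=P[(np.hypot(*(P[:,:2]-c).T)<.13)];print(np.histogram(P[:,2],np.arange(0,.13,.01))[0])
cv2.imwrite("pics/mix.png",np.vstack([np.hstack([cv2.resize(d["color"][r0:r0+100,c0:c0+130],None,fx=3,fy=3) for d,r0,c0 in((t,170,290),(s,85,230))]),cv2.resize(w["color"],(780,488))])[:600])
for n,d in zip("tsw",(t,s,w)): np.savez(n+"2.npz",P=d["P"],c=d["color"],dir=d["dir"],o=d["o"])
```

```text
tcp [0.4501 0.0495 0.2398] hd -172.18 tilt [-0.0004  0.0001] F [-0.2 -0.3 -2.9] gap 0.061 t 6.1833
shift [-0.   0.5 -0.2] turn [ 0.    -0.    -0.108] j6 -0.2
n 213 centre 451.7 -182.7 size 194.6 62.0 hd -65.84 z 0.0759
[1484   35  134  367   34   15   55  188   30    0    0    0]
n 229 centre 454.3 -179.7 size 190.6 71.0 hd -65.49 z 0.0742
[812  63 106 224 152 147 200 212  10   0   0   0]
```

View pics/mix.png

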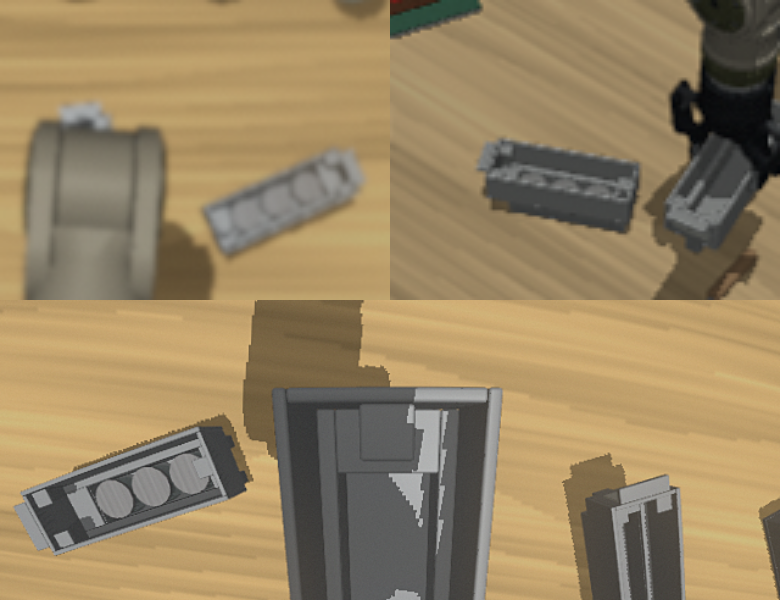

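The wrist view shows the bottom tote with its tins at left, the held tote in the middle, and the separate tote at right. I'll measure all three in this one camera.

```bash
cat >> h.py <<'E'
def held(w):
    s=env.get_state(); q=s["orientation"]; R0=R.from_quat(np.r_[q[1:],q[0]])
    T=R0.inv().apply(w["P"].reshape(-1,3)-s["tcp_pos"])*1000
    ok=(T[:,0]>20)&(T[:,0]<130)&(abs(T[:,1])<45)&(T[:,2]<-10)&(T[:,2]>-70); T=T[ok]
    hz=np.histogram(T[:,2],np.arange(-70,-9,2)); z=hz[1][:-1][hz[0]>150].min()
    Q=T[T[:,2]<z+4]; print("rim z in tool",np.percentile(Q[:,2],[5,50]).round(1))
    print("x end",np.percentile(Q[:,0],[98,99.5,100]).round(1),"y",np.percentile(Q[:,1],[0,.5,99.5,100]).round(1))
    # side edges & yaw: outer edges binned along x
    e=[];f=[]
    for x in range(25,85,5):
        b=Q[(Q[:,0]>=x)&(Q[:,0]<x+5)]
        if len(b)>10: e.append((x+2.5,b[:,1].min()));f.append((x+2.5,b[:,1].max()))
    for g in(e,f):
        g=np.array(g); p=np.polyfit(g[:,0],g[:,1],1); print("edge y at0",p[1].round(1),"yaw deg",np.degrees(p[0]).round(2),len(g))
    b=Q[Q[:,0]>Q[:,0].max()-6]; m=[b[(b[:,1]>=y)&(b[:,1]<y+5),0].max() for y in range(-30,30,5) if ((b[:,1]>=y)&(b[:,1]<y+5)).any()]
    print("end x by y",np.round(m,1))
E
python3 - <<'E'
from h import *
w=np.load("w2.npz")
held(w)
rim(w,np.array([.452,-.182]),.0755,.004,lip=-66)
rim(w,np.array([.452,-.182]),.0755,.007,lip=-66)
rim(w,np.array([.474,.301]),.0755,.004)
P=w["P"].reshape(-1,3);P=P[(np.hypot(*(P[:,:2]-[.452,-.182]).T)<.13)];print(np.histogram(P[:,2],np.arange(.06,.09,.002))[0])
E
```

```text
rim z in tool [-38.7 -37.6]
x end [92.6 92.9 93.1] y [-31.5 -31.1  30.7  31.1]
edge y at0 -31.3 yaw deg 0.05 12
edge y at0 31.0 yaw deg -0.19 12
end x by y [92.8 92.8 92.7 92.7 92.6 92.6 92.6 92.6 93.  93.  93.1 93.1]
n 2546 centre 452.7 -181.0 size 195.8 62.7 hd -65.91 z 0.0766
n 3228 centre 452.7 -181.0 size 195.8 62.7 hd -65.9 z 0.0762
n 2720 centre 468.0 299.3 size 195.5 64.1 hd 25.54 z 0.0762
[ 126  140  138  173  271  549  207  475 1661  105    0    0    0    0]
```

Run:
```python
from h import *
go(.4513,-.179,.17,-65.87)
```

```text
tcp [0.4502 0.0495 0.24  ] hd -172.12 tilt [-0.      0.0001] F [ 0.4  0.1 -3.3] gap 0.0616 t 6.3333
shift [  30.2 -226.5   69.9] turn [ 0.     0.    -1.854] j6 -0.21
```

>>> {"fn": "apply_moves", "kwargs": {
  "rows": [
    {"xyz": [0,0,0],"turn": [0,0,-0.12],"grip": 0.5},
    {"xyz": [3,-20,0],"turn": [0,0,-0.24],"grip": 0.5},
    {"xyz": [6,-45,0],"turn": [0,0,-0.36],"grip": 0.5},
    {"xyz": [9,-70,0],"turn": [0,0,-0.48],"grip": 0.5},
    {"xyz": [12,-95,0],"turn": [0,0,-0.6],"grip": 0.5},
    {"xyz": [15,-120,0],"turn": [0,0,-0.72],"grip": 0.5},
    {"xyz": [18,-145,0],"turn": [0,0,-0.84],"grip": 0.5},
    {"xyz": [21,-170,0],"turn": [0,0,-0.96],"grip": 0.5},
    {"xyz": [24,-195,0],"turn": [0,0,-1.08],"grip": 0.5},
    {"xyz": [28,-215,0],"turn": [0,0,-1.2],"grip": 0.5},
    {"xyz": [30,-226,0],"turn": [0,0,-1.32],"grip": 0.5},
    {"xyz": [30.2,-226.5,0],"turn": [0,0,-1.42],"grip": 0.5}
  ]
}}

```text
clock: 7.33
tcp_pos: [0.4516, -0.1814, 0.2398]
orientation: [-0.0, -0.704, 0.711, -0.0]
wrist_force: [-0.4, 0.2, -1.7]
finger_gap: 0.061
grip_force: 56.4
```

>>> {"fn": "apply_moves", "kwargs": {
  "rows": [
    {"xyz": [0,0,0],"turn": [0,0,-0.11],"grip": 0.5},
    {"xyz": [0,0,0],"turn": [0,0,-0.22],"grip": 0.5},
    {"xyz": [0,0,0],"turn": [0,0,-0.33],"grip": 0.5},
    {"xyz": [0,0,0],"turn": [0,0,-0.43],"grip": 0.5},
    {"xyz": [0,0,15],"turn": [0,0,-0.434],"grip": 0.5},
    {"xyz": [0,0,30],"turn": [0,0,-0.434],"grip": 0.5},
    {"xyz": [0,0,45],"turn": [0,0,-0.434],"grip": 0.5},
    {"xyz": [0,0,55],"turn": [0,0,-0.434],"grip": 0.5},
    {"xyz": [0,0,60],"turn": [0,0,-0.434],"grip": 0.5},
    {"xyz": [0,0,60],"turn": [0,0,-0.434],"grip": 0.5},
    {"xyz": [0,0,60],"turn": [0,0,-0.434],"grip": 0.5}
  ]
}}

```text
clock: 8.25
tcp_pos: [0.4517, -0.1788, 0.1803]
orientation: [-0.0, 0.84, -0.543, 0.0]
wrist_force: [0.7, 0.4, -1.6]
finger_gap: 0.0615
grip_force: 56.5
```

Run:
```python
from h import *
go(.4513,-.179,.125,-65.87)
s=cam("scene"); t=cam("top"); w=cam("wrist")
held(w)
c=np.array([.4525,-.1816])
for d,z in((s,.217),(s,.0755),(t,.217),(t,.0755)):
    print(z); rim(d,c,z,.007,.115)
cv2.imwrite("pics/s3.png",cv2.resize(s["color"][60:200,200:360],None,fx=4,fy=4))
```

```text
tcp [ 0.4517 -0.1788  0.1803] hd -65.82 tilt [0.0001 0.0001] F [ 0.7  0.4 -1.6] gap 0.0615 t 8.25
shift [ 0.   0.5 55.3] turn [-0.     0.     0.001] j6 -2.54
rim z in tool [-38.7 -37.6]
x end [91.6 92.  92.2] y [-30.6 -30.3  31.6  31.9]
edge y at0 -30.5 yaw deg 0.13 12
edge y at0 31.9 yaw deg -0.22 12
end x by y [91.8 91.8 91.7 91.7 91.7 91.7 91.6 91.6 92.  92.1 92.1 92.2]
0.217
n 255 centre 455.1 -171.5 size 192.0 79.2 hd 116.39 z 0.2149
0.0755
n 243 centre 458.2 -185.4 size 191.8 67.6 hd 114.56 z 0.0732
0.217
n 160 centre 428.1 -129.2 size 92.4 63.5 hd 117.23 z 0.2165
0.0755
n 28 centre 469.9 -153.6 size 141.8 9.7 hd 116.31 z 0.0761
```

View pics/s3.png

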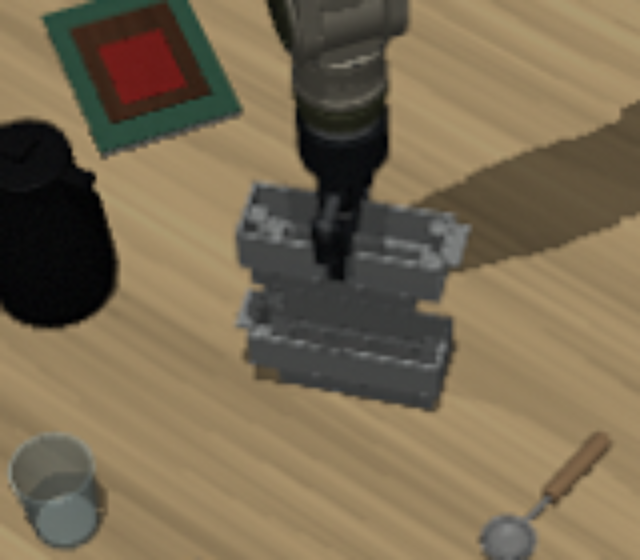

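The scene view shows the held tote at (350,235) above the bottom one at (350,350). Its lip is now on the right and the bottom tote's is on the left, so the facing is correct. I'll lower it in guarded steps.

>>> {"fn": "apply_moves", "kwargs": {
  "rows": [
    {"xyz": [0,0.3,12],"turn": [0,0,0],"grip": 0.5},
    {"xyz": [0,0.3,24],"turn": [0,0,0],"grip": 0.5},
    {"xyz": [0,0.3,36],"turn": [0,0,0],"grip": 0.5},
    {"xyz": [0,0.3,46],"turn": [0,0,0],"grip": 0.5},
    {"xyz": [0,0.3,54],"turn": [0,0,0],"grip": 0.5},
    {"xyz": [0,0.3,60],"turn": [0,0,0],"grip": 0.5},
    {"xyz": [0,0.3,63],"turn": [0,0,0],"grip": 0.5},
    {"xyz": [0,0.3,66],"turn": [0,0,0],"grip": 0.5},
    {"xyz": [0,0.3,66],"turn": [0,0,0],"grip": 0.5},
    {"xyz": [0,0.3,66],"turn": [0,0,0],"grip": 0.5}
  ]
}}

```text
clock: 9.23
tcp_pos: [0.4516, -0.1789, 0.1143]
orientation: [-0.0, 0.84, -0.543, 0.0]
wrist_force: [-0.1, 0.4, -2.6]
finger_gap: 0.0616
grip_force: 56.6
```

>>> {"fn": "apply_moves", "kwargs": {
  "rows": [
    {"xyz": [0,0,1],"turn": [0,0,0],"grip": 0.5},
    {"xyz": [0,0,2],"turn": [0,0,0],"grip": 0.5},
    {"xyz": [0,0,3],"turn": [0,0,0],"grip": 0.5},
    {"xyz": [0,0,3],"turn": [0,0,0],"grip": 0.5}
  ]
}}

```text
clock: 9.57
tcp_pos: [0.4514, -0.1787, 0.111]
orientation: [-0.0, 0.84, -0.543, -0.0]
wrist_force: [-0.6, -0.4, -2.5]
finger_gap: 0.0614
grip_force: 56.6
```

Run:
```python
from h import *
go(.4513,-.179,.108,-65.87)
s=cam("scene"); w=cam("wrist")
held(w)
c=np.array([.4525,-.1816])
P=s["P"].reshape(-1,3);P=P[(np.hypot(*(P[:,:2]-c).T)<.12)];print(np.histogram(P[:,2],np.arange(0.1,.17,.005))[0])
```

```text
tcp [ 0.4514 -0.1787  0.111 ] hd -65.8 tilt [0.     0.0001] F [-0.6 -0.4 -2.5] gap 0.0614 t 9.5667
shift [0.2 0.2 3. ] turn [-0.     0.     0.001] j6 -2.54
rim z in tool [-38.7 -37.6]
x end [91.6 91.9 92.2] y [-30.6 -30.2  31.6  32. ]
edge y at0 -30.5 yaw deg 0.13 12
edge y at0 32.1 yaw deg -0.38 12
end x by y [91.9 91.8 91.8 91.7 91.6 91.7 91.6 91.7 91.7 92.1 92.1 92.2]
[ 82  93  72  67  53  86  73  95 117 108  34   0   6  10]
```

>>> {"fn": "apply_moves", "kwargs": {
  "rows": [
    {"xyz": [0,0,1],"turn": [0,0,0],"grip": 0.5},
    {"xyz": [0,0,2],"turn": [0,0,0],"grip": 0.5},
    {"xyz": [0,0,2.5],"turn": [0,0,0],"grip": 0.5},
    {"xyz": [0,0,3],"turn": [0,0,0],"grip": 0.5},
    {"xyz": [0,0,3],"turn": [0,0,0],"grip": 0.5}
  ]
}}

```text
clock: 10.08
tcp_pos: [0.4515, -0.1789, 0.1092]
orientation: [-0.0, 0.84, -0.543, 0.001]
wrist_force: [-2.7, 1.3, 7.4]
finger_gap: 0.0615
grip_force: 57.8
```

Contact came at TCP z = 0.109, which matches the seat height (0.146 rim minus the 0.037 grasp offset). I'll release and back off.

>>> {"fn": "apply_moves", "kwargs": {
  "rows": [
    {"xyz": [0,0,3],"turn": [0,0,0],"grip": 0.8},
    {"xyz": [0,0,3],"turn": [0,0,0],"grip": 0.9},
    {"xyz": [0,0,3],"turn": [0,0,0],"grip": 1},
    {"xyz": [0,0,3],"turn": [0,0,0],"grip": 1},
    {"xyz": [0,0,3],"turn": [0,0,0],"grip": 1},
    {"xyz": [0,0,3],"turn": [0,0,0],"grip": 1},
    {"xyz": [0,0,-10],"turn": [0,0,0],"grip": 1},
    {"xyz": [0,0,-40],"turn": [0,0,0],"grip": 1},
    {"xyz": [0,0,-80],"turn": [0,0,0],"grip": 1},
    {"xyz": [0,0,-120],"turn": [0,0,0],"grip": 1},
    {"xyz": [0,0,-155],"turn": [0,0,0],"grip": 1},
    {"xyz": [0,0,-170],"turn": [0,0,0],"grip": 1}
  ]
}}

```text
clock: 11.08
tcp_pos: [0.4528, -0.1796, 0.2832]
orientation: [-0.0, 0.84, -0.543, 0.004]
wrist_force: [1.8, -0.5, 0.5]
finger_gap: 0.0855
grip_force: 0.0
```

Run:
```python
from h import *
c=np.array([.4525,-.1816])
go(.468,.299,.3,-154.7)
w=cam("wrist"); s=cam("scene")
Q=rim(w,c,.145,.005,lip=114); 
P=s["P"].reshape(-1,3);P=P[(np.hypot(*(P[:,:2]-c).T)<.12)];print(np.histogram(P[:,2],np.arange(0.1,.17,.005))[0])
A=np.c_[Q[:,:2]-c,np.ones(len(Q))]; Qs=Q[Q[:,2]>.142];A=np.c_[Qs[:,:2]-c,np.ones(len(Qs))]
print("plane",np.linalg.lstsq(A,Qs[:,2],rcond=None)[0].round(4))
# base rim vs. in scene
rim(s,c,.0745,.005);rim(s,c,.1445,.005)
cv2.imwrite("pics/w5.png",np.vstack([cv2.resize(w["color"],(640,400)),np.hstack([cv2.resize(s["color"][85:185,230:390],(320,200)),]*2)])[:600])
```

```text
tcp [ 0.4528 -0.1796  0.2832] hd -65.79 tilt [ 0.0061 -0.0035] F [ 1.8 -0.5  0.5] gap 0.0855 t 11.0833
shift [-430.2 -210.2  -18.4] turn [-8.000e-03 -1.000e-03  1.552e+00] j6 -2.54
n 3439 centre 451.7 -181.6 size 193.1 62.5 hd 114.25 z 0.1464
[109 114  76  66  97  77  90 114 149  91  13   0   0   0]
plane [6.000e-04 1.000e-04 1.465e-01]
n 158 centre 470.7 -176.1 size 194.6 61.5 hd 123.96 z 0.0747
n 250 centre 449.9 -174.3 size 191.7 70.5 hd 113.4 z 0.1437
```

View pics/w5.png

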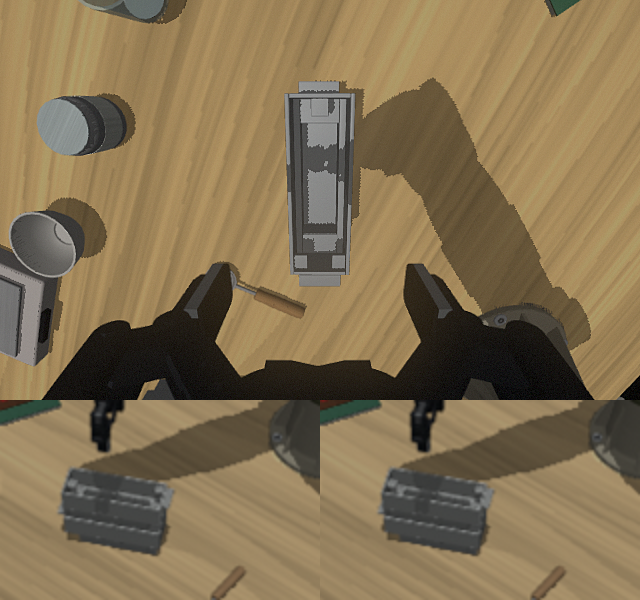

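The middle tote is seated: its rim is at 0.1464 m, it is level, and both lips show at opposite ends, at (319,86) and (319,281). Next is the separate tote.

Run:
```python
from h import *
go(.474,.301,.285,-155)
```

```text
tcp [ 0.4531 -0.1798  0.2817] hd -65.8 tilt [ 0.0061 -0.0036] F [-0.7  0.6 -0.5] gap 0.0853 t 11.1833
shift [-429.9 -216.2   -4.9] turn [-8.000e-03 -1.000e-03  1.557e+00] j6 -2.54
```

>>> {"fn": "apply_moves", "kwargs": {
  "rows": [
    {"xyz": [-36,-18,-4],"turn": [0,0,0.12],"grip": 1},
    {"xyz": [-72,-36,-4],"turn": [0,0,0.24],"grip": 1},
    {"xyz": [-108,-54,-4],"turn": [0,0,0.36],"grip": 1},
    {"xyz": [-144,-72,-4],"turn": [0,0,0.48],"grip": 1},
    {"xyz": [-180,-90,-4],"turn": [0,0,0.6],"grip": 1},
    {"xyz": [-216,-108,-4],"turn": [0,0,0.72],"grip": 1},
    {"xyz": [-252,-126,-4],"turn": [0,0,0.84],"grip": 1},
    {"xyz": [-288,-144,-4],"turn": [0,0,0.96],"grip": 1},
    {"xyz": [-324,-162,-4],"turn": [0,0,1.08],"grip": 1},
    {"xyz": [-360,-180,-4],"turn": [0,0,1.2],"grip": 1},
    {"xyz": [-396,-198,-4],"turn": [0,0,1.32],"grip": 1},
    {"xyz": [-430,-216,-4],"turn": [0,0,1.44],"grip": 1}
  ]
}}

```text
clock: 12.18
tcp_pos: [0.4692, 0.2581, 0.2805]
orientation: [-0.001, -0.334, 0.943, -0.0]
wrist_force: [0.6, -0.0, 0.9]
finger_gap: 0.0856
grip_force: 0.0
```

>>> {"fn": "apply_moves", "kwargs": {
  "rows": [
    {"xyz": [0,0,0],"turn": [0,0,0.117],"grip": 1},
    {"xyz": [0,0,0],"turn": [0,0,0.117],"grip": 1},
    {"xyz": [0,0,0],"turn": [0,0,0.117],"grip": 1},
    {"xyz": [0,0,0],"turn": [0,0,0.117],"grip": 1}
  ]
}}

```text
clock: 12.52
tcp_pos: [0.4697, 0.2557, 0.2812]
orientation: [-0.001, -0.282, 0.959, -0.0]
wrist_force: [0.1, 0.3, 0.9]
finger_gap: 0.0856
grip_force: 0.0
```

Run:
```python
from h import *
c=np.array([.474,.301])
w=cam("wrist"); rim(w,c,.0755,.005,lip=-155); rim(w,c,.0755,.003,lip=-155)
go(.474,.301,.046,-154.9)
```

```text
n 2307 centre 474.8 302.9 size 193.9 62.6 hd -154.88 z 0.0765
n 1912 centre 474.8 302.9 size 193.9 62.6 hd -154.88 z 0.0767
tcp [0.47   0.2554 0.2816] hd -147.34 tilt [-0.001  -0.0005] F [-0.   1.   0.8] gap 0.0853 t 12.5667
shift [-28.2  36.2 235.5] turn [ 0.    -0.001  0.132] j6 -0.22
```

Run:
```python
from h import *
go(.4746,.3023,.042,-154.9)
```

```text
tcp [0.47   0.2554 0.2816] hd -147.34 tilt [-0.001  -0.0005] F [-0.   1.   0.8] gap 0.0853 t 12.5667
shift [-29.4  36.9 239.5] turn [ 0.    -0.001  0.132] j6 -0.22
```

>>> {"fn": "apply_moves", "kwargs": {
  "rows": [
    {"xyz": [-20,25,10],"turn": [0,0,0.1],"grip": 1},
    {"xyz": [-29.4,36.9,30],"turn": [0,0,0.132],"grip": 1},
    {"xyz": [-29.4,36.9,60],"turn": [0,0,0.132],"grip": 1},
    {"xyz": [-29.4,36.9,95],"turn": [0,0,0.132],"grip": 1},
    {"xyz": [-29.4,36.9,130],"turn": [0,0,0.132],"grip": 1},
    {"xyz": [-29.4,36.9,145],"turn": [0,0,0.132],"grip": 1},
    {"xyz": [-29.4,36.9,145],"turn": [0,0,0.132],"grip": 1},
    {"xyz": [-29.4,36.9,145],"turn": [0,0,0.132],"grip": 1}
  ]
}}

```text
clock: 13.23
tcp_pos: [0.4747, 0.3021, 0.1367]
orientation: [-0.001, -0.216, 0.976, -0.0]
wrist_force: [0.3, 0.9, 1.3]
finger_gap: 0.0853
grip_force: 0.0
```

Run:
```python
from h import *
w=cam("wrist"); rim(w,np.array([.474,.301]),.0755,.005,.14,lip=-155)
go(.4746,.3023,.042,-154.9)
```

```text
n 6808 centre 474.9 302.9 size 194.4 62.5 hd -154.75 z 0.0765
tcp [0.4758 0.3028 0.1382] hd -154.99 tilt [0.0011 0.0005] F [ 0.7  0.2 -0.2] gap 0.0854 t 13.2833
shift [ 1.4  0.1 96.2] turn [ 0.     0.001 -0.002] j6 -0.01
```

>>> {"fn": "apply_moves", "kwargs": {
  "rows": [
    {"xyz": [0.5,0,20],"turn": [0,0,-0.003],"grip": 1},
    {"xyz": [0.5,0,45],"turn": [0,0,-0.003],"grip": 1},
    {"xyz": [0.5,0,65],"turn": [0,0,-0.003],"grip": 1},
    {"xyz": [0.5,0,80],"turn": [0,0,-0.003],"grip": 1},
    {"xyz": [0.5,0,90],"turn": [0,0,-0.003],"grip": 1},
    {"xyz": [0.5,0,95],"turn": [0,0,-0.003],"grip": 1},
    {"xyz": [0.5,0,95],"turn": [0,0,-0.003],"grip": 1}
  ]
}}

```text
clock: 13.87
tcp_pos: [0.4751, 0.3032, 0.0425]
orientation: [0.0, -0.218, 0.976, 0.0]
wrist_force: [0.2, 0.3, 0.9]
finger_gap: 0.0853
grip_force: 0.0
```

>>> {"fn": "apply_moves", "kwargs": {
  "rows": [
    {"xyz": [0,0,0],"turn": [0,0,0],"grip": 0.5},
    {"xyz": [0,0,0],"turn": [0,0,0],"grip": 0.5},
    {"xyz": [0,0,0],"turn": [0,0,0],"grip": 0.5},
    {"xyz": [0,0,0],"turn": [0,0,0],"grip": 0.5},
    {"xyz": [0,0,0],"turn": [0,0,0],"grip": 0.5},
    {"xyz": [0,0,0],"turn": [0,0,0],"grip": 0.5},
    {"xyz": [0,0,0],"turn": [0,0,0],"grip": 0.5}
  ],
  "force": 50
}}

```text
clock: 14.45
tcp_pos: [0.4759, 0.3036, 0.0438]
orientation: [0.002, -0.218, 0.976, 0.0]
wrist_force: [-0.1, -1.2, 6.7]
finger_gap: 0.0614
grip_force: 55.9
```

>>> {"fn": "apply_moves", "kwargs": {
  "rows": [
    {"xyz": [0,0,-5],"turn": [0,0,0],"grip": 0.5},
    {"xyz": [0,0,-15],"turn": [0,0,0],"grip": 0.5},
    {"xyz": [0,0,-30],"turn": [0,0,0],"grip": 0.5},
    {"xyz": [0,0,-55],"turn": [0,0,0],"grip": 0.5},
    {"xyz": [0,0,-80],"turn": [0,0,0],"grip": 0.5},
    {"xyz": [0,0,-105],"turn": [0,0,0],"grip": 0.5},
    {"xyz": [0,0,-130],"turn": [0,0,0],"grip": 0.5},
    {"xyz": [0,0,-155],"turn": [0,0,0],"grip": 0.5},
    {"xyz": [0,0,-180],"turn": [0,0,0],"grip": 0.5},
    {"xyz": [0,0,-200],"turn": [0,0,0],"grip": 0.5},
    {"xyz": [0,0,-210],"turn": [0,0,0],"grip": 0.5},
    {"xyz": [0,0,-210],"turn": [0,0,0],"grip": 0.5}
  ]
}}

```text
clock: 15.45
tcp_pos: [0.4754, 0.3038, 0.2549]
orientation: [0.002, -0.218, 0.976, 0.001]
wrist_force: [-0.0, 0.8, -3.1]
finger_gap: 0.0614
grip_force: 55.5
```

Run:
```python
from h import *
w=cam("wrist"); held(w)
go(.4517,-.1816,.25,-65.8)
```

```text
rim z in tool [-36.2 -35.1]
x end [103.9 104.4 104.7] y [-31.  -30.6  30.9  31.3]
edge y at0 -31.0 yaw deg 0.28 12
edge y at0 31.2 yaw deg -0.06 12
end x by y [104.4 104.5 104.4 104.7 104.7 104.6 104.7 104.4 104.5 104.5]
tcp [0.4748 0.3034 0.2529] hd -154.77 tilt [0.0015 0.0009] F [ 0.1  0.3 -4.4] gap 0.0614 t 15.5
shift [ 227.7 -428.9    2.4] turn [-1.000e-03  2.000e-03 -1.553e+00] j6 -0.01
```

>>> {"fn": "apply_moves", "kwargs": {
  "rows": [
    {"xyz": [17,-32,0],"turn": [0,0,-0.12],"grip": 0.5},
    {"xyz": [34,-64,0],"turn": [0,0,-0.24],"grip": 0.5},
    {"xyz": [51,-96,0],"turn": [0,0,-0.36],"grip": 0.5},
    {"xyz": [68,-128,0],"turn": [0,0,-0.48],"grip": 0.5},
    {"xyz": [85,-160,0],"turn": [0,0,-0.6],"grip": 0.5},
    {"xyz": [102,-192,0],"turn": [0,0,-0.72],"grip": 0.5},
    {"xyz": [119,-224,0],"turn": [0,0,-0.84],"grip": 0.5},
    {"xyz": [136,-256,0],"turn": [0,0,-0.96],"grip": 0.5},
    {"xyz": [153,-288,0],"turn": [0,0,-1.08],"grip": 0.5},
    {"xyz": [170,-320,0],"turn": [0,0,-1.2],"grip": 0.5},
    {"xyz": [187,-352,0],"turn": [0,0,-1.3],"grip": 0.5},
    {"xyz": [204,-384,0],"turn": [0,0,-1.4],"grip": 0.5}
  ]
}}

```text
clock: 16.5
tcp_pos: [0.4528, -0.1234, 0.2501]
orientation: [0.0, 0.777, -0.629, -0.002]
wrist_force: [0.2, 0.4, -2.7]
finger_gap: 0.0611
grip_force: 56.0
```

>>> {"fn": "apply_moves", "kwargs": {
  "rows": [
    {"xyz": [0,0,0],"turn": [0,0,0],"grip": 0.5},
    {"xyz": [0,0,0],"turn": [0,0,0],"grip": 0.5},
    {"xyz": [0,0,0],"turn": [0,0,0],"grip": 0.5}
  ]
}}

```text
clock: 16.75
tcp_pos: [0.4533, -0.122, 0.2505]
orientation: [0.0, 0.775, -0.632, -0.002]
wrist_force: [-0.4, -0.1, -2.8]
finger_gap: 0.0609
grip_force: 56.0
```

Run:
```python
from h import *
w=cam("wrist"); held(w)
go(.4518,-.1809,.235,-65.85)
```

```text
rim z in tool [-34. -33.]
x end [104.2 104.7 105.1] y [-30.  -29.6  31.9  32.2]
edge y at0 -30.2 yaw deg 0.46 12
edge y at0 32.1 yaw deg -0.05 12
end x by y [104.6 104.9 104.8 105.1 105.  105.  105.  105.  104.8 104.8]
tcp [ 0.4535 -0.1214  0.2509] hd -78.28 tilt [-0.0023  0.0016] F [ 0.2 -1.  -3. ] gap 0.0613 t 16.8
shift [57.9 13.7 15.8] turn [ 0.002  0.002 -0.217] j6 -2.21
```

>>> {"fn": "apply_moves", "kwargs": {
  "rows": [
    {"xyz": [20,5,0],"turn": [0,0,-0.09],"grip": 0.5},
    {"xyz": [40,9,0],"turn": [0,0,-0.18],"grip": 0.5},
    {"xyz": [53,12.5,0],"turn": [0.002,0.002,-0.217],"grip": 0.5},
    {"xyz": [57.8,13.4,5],"turn": [0.002,0.002,-0.217],"grip": 0.5},
    {"xyz": [57.8,13.4,15],"turn": [0.002,0.002,-0.217],"grip": 0.5},
    {"xyz": [57.8,13.4,25],"turn": [0.002,0.002,-0.217],"grip": 0.5},
    {"xyz": [57.8,13.4,35],"turn": [0.002,0.002,-0.217],"grip": 0.5},
    {"xyz": [57.8,13.4,42],"turn": [0.002,0.002,-0.217],"grip": 0.5},
    {"xyz": [57.8,13.4,42],"turn": [0.002,0.002,-0.217],"grip": 0.5},
    {"xyz": [57.8,13.4,42],"turn": [0.002,0.002,-0.217],"grip": 0.5}
  ]
}}

```text
clock: 17.63
tcp_pos: [0.4525, -0.1809, 0.2094]
orientation: [-0.0, 0.84, -0.543, 0.001]
wrist_force: [-0.4, -0.2, -3.4]
finger_gap: 0.0611
grip_force: 56.0
```

Run:
```python
from h import *
w=cam("wrist"); held(w)
go(.4518,-.1809,.182,-65.85)
s=cam("scene"); cv2.imwrite("pics/s6.png",cv2.resize(s["color"][60:200,200:360],None,fx=4,fy=4))
```

```text
rim z in tool [-33.8 -32.7]
x end [102.9 103.5 103.8] y [-30.1 -29.7  31.5  32. ]
edge y at0 -30.2 yaw deg 0.33 12
edge y at0 31.9 yaw deg -0.18 12
end x by y [103.2 103.6 103.5 103.8 103.8 103.8 103.7 103.8 103.5 103.5]
tcp [ 0.453  -0.1812  0.21  ] hd -65.79 tilt [ 0.0023 -0.0009] F [ 0.2 -0.3 -3.3] gap 0.0615 t 17.6833
shift [-0.9  1.  28. ] turn [-0.002 -0.002  0.001] j6 -2.54
```

View pics/s6.png

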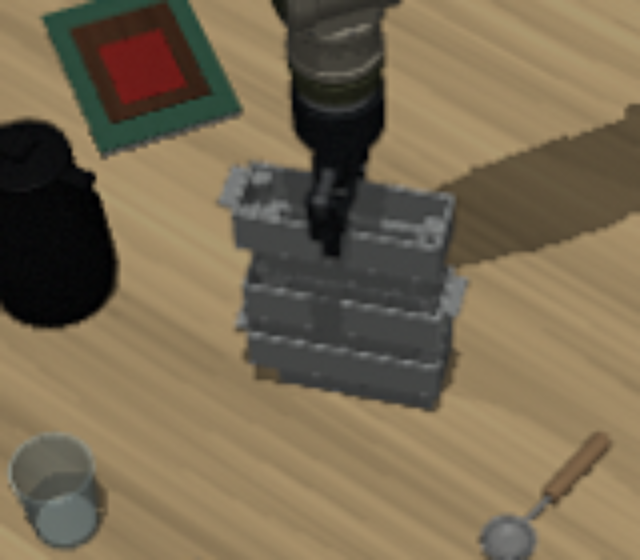

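The held tote at (345,205) has its lip on the left, opposite the middle tote's lip at (455,293). Its computed centre is within 1 mm of target, so I'll lower it.

>>> {"fn": "apply_moves", "kwargs": {
  "rows": [
    {"xyz": [0,0,6],"turn": [0,0,0],"grip": 0.5},
    {"xyz": [0,0,12],"turn": [0,0,0],"grip": 0.5},
    {"xyz": [0,0,16],"turn": [0,0,0],"grip": 0.5},
    {"xyz": [0,0,19],"turn": [0,0,0],"grip": 0.5},
    {"xyz": [0,0,21],"turn": [0,0,0],"grip": 0.5},
    {"xyz": [0,0,23],"turn": [0,0,0],"grip": 0.5},
    {"xyz": [0,0,23],"turn": [0,0,0],"grip": 0.5},
    {"xyz": [0,0,23],"turn": [0,0,0],"grip": 0.5}
  ]
}}

```text
clock: 18.4
tcp_pos: [0.453, -0.1817, 0.187]
orientation: [-0.0, 0.84, -0.543, 0.001]
wrist_force: [-0.2, -0.5, -3.8]
finger_gap: 0.0614
grip_force: 56.1
```

>>> {"fn": "apply_moves", "kwargs": {
  "rows": [
    {"xyz": [0,0,1],"turn": [0,0,0],"grip": 0.5},
    {"xyz": [0,0,2],"turn": [0,0,0],"grip": 0.5},
    {"xyz": [0,0,3],"turn": [0,0,0],"grip": 0.5},
    {"xyz": [0,0,3],"turn": [0,0,0],"grip": 0.5},
    {"xyz": [0,0,3],"turn": [0,0,0],"grip": 0.5}
  ]
}}

```text
clock: 18.82
tcp_pos: [0.4532, -0.1817, 0.1842]
orientation: [-0.0, 0.84, -0.543, 0.002]
wrist_force: [0.3, 0.1, -2.8]
finger_gap: 0.0615
grip_force: 56.3
```

>>> {"fn": "apply_moves", "kwargs": {
  "rows": [
    {"xyz": [0,0,0.7],"turn": [0,0,0],"grip": 0.5},
    {"xyz": [0,0,1.4],"turn": [0,0,0],"grip": 0.5},
    {"xyz": [0,0,2],"turn": [0,0,0],"grip": 0.5},
    {"xyz": [0,0,2],"turn": [0,0,0],"grip": 0.5}
  ]
}}

```text
clock: 19.15
tcp_pos: [0.4533, -0.182, 0.1837]
orientation: [-0.0, 0.84, -0.543, 0.002]
wrist_force: [-2.6, 1.1, 8.8]
finger_gap: 0.0608
grip_force: 57.5
```

Contact came at z = 0.1837 with the rim at about 0.216 m, so it is seated. I'll release and retreat.

>>> {"fn": "apply_moves", "kwargs": {
  "rows": [
    {"xyz": [0,0,2],"turn": [0,0,0],"grip": 0.8},
    {"xyz": [0,0,2],"turn": [0,0,0],"grip": 0.9},
    {"xyz": [0,0,2],"turn": [0,0,0],"grip": 1},
    {"xyz": [0,0,2],"turn": [0,0,0],"grip": 1},
    {"xyz": [0,0,2],"turn": [0,0,0],"grip": 1},
    {"xyz": [0,0,2],"turn": [0,0,0],"grip": 1},
    {"xyz": [0,0,-10],"turn": [0,0,0],"grip": 1},
    {"xyz": [0,0,-40],"turn": [0,0,0],"grip": 1},
    {"xyz": [0,0,-80],"turn": [0,0,0],"grip": 1},
    {"xyz": [0,0,-120],"turn": [0,0,0],"grip": 1},
    {"xyz": [0,0,-140],"turn": [0,0,0],"grip": 1},
    {"xyz": [0,0,-140],"turn": [0,0,0],"grip": 1}
  ]
}}

```text
clock: 20.15
tcp_pos: [0.4546, -0.1827, 0.3275]
orientation: [-0.0, 0.84, -0.543, 0.006]
wrist_force: [1.3, -0.5, -0.3]
finger_gap: 0.0854
grip_force: 0.0
```

Run:
```python
from h import *
c=np.array([.4525,-.1816])
go(.45,-.18,.3,-66)
w=cam("wrist"); s=cam("scene")
Q=rim(w,c,.216,.005,lip=-66)
Qs=Q[Q[:,2]>.212];A=np.c_[Qs[:,:2]-c,np.ones(len(Qs))]
print("plane",np.linalg.lstsq(A,Qs[:,2],rcond=None)[0].round(4))
cv2.imwrite("pics/f.png",np.vstack([cv2.resize(w["color"],(480,300)),cv2.resize(s["color"][70:195,200:400],(480,300))]))
```

```text
tcp [ 0.4546 -0.1827  0.3275] hd -65.82 tilt [ 0.0103 -0.0059] F [ 1.3 -0.5 -0.3] gap 0.0854 t 20.15
shift [-4.6  3.3 27.4] turn [-0.007 -0.01   0.003] j6 -2.54
n 4184 centre 453.0 -182.5 size 193.7 62.6 hd -65.76 z 0.2166
plane [ 0.0015 -0.0029  0.2164]
```

View pics/f.png

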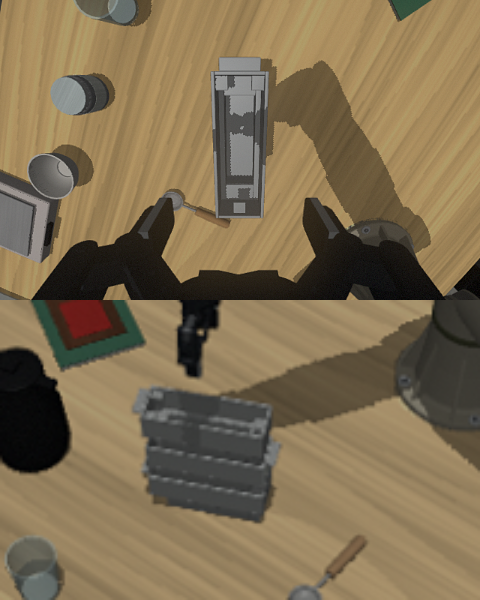

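The views show three totes stacked with alternating lips, at (140,400), (275,452) and (145,468). The top rim is at 0.2166 m and level, and the gripper is clear.

```bash
python3 -c "
from workcell import ticket
print(ticket.hand_in())"
```

```text
the job is handed in; nothing more can be done
None
```

The job is handed in: the three totes are stacked with alternating lips, the last camera check showed the top tote level and seated at the right height, and no verdict came back.

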